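Back off the pump module's clamp bolt with a reversible ratchet

ROBOT

A 6-joint arm with a two-finger parallel gripper is mounted at the origin on the work surface. World frame = base frame: x ahead of the robot, y to its left, z up, the work surface at z = 0. Lengths are in m, angles in degrees, forces in N, time in s.
With the tool pointing down it reaches from about 0.25 to 0.775 m from the base axis. Payload 4 kg.
Tool frame: the origin (TCP) lies at the centre of the arm's flange, where the gripper is bolted on; the fingertips stand 173 mm ahead of it and the grasp point (between the pads) lies 155 mm ahead of it; y points along the fingers, x is the direction in which the jaws open and shut, and the axes are right-handed (so a half turn about y gives the same grasp; the last joint's range is limited). The gripper opens to 85 mm and grips with 20 to 120 N. Pads are 22 mm wide; open, the fingers measure 114 mm over their backs; the gripper's body (76 mm by 85 mm) begins 54 mm behind the grasp point. The pads swing forward as they close: fully open they stand 13 mm farther back than shut.
Start: joints at [59.926, 4.996, 78.535, -0, 96.463, -5.907], TCP at [0.225, 0.502, 0.405] pointing down, gripper open.
Joint ranges: [-177.83, 177.83], [-43.37, 116.18], [15.69, 146.23], [-61.86, 241.86], [9.47, 152.12], [-147.06, 147.06]. Speed limits (degrees/s): [159.86, 159.86, 180, 180, 180, 180].

INTERFACE

Orientations are given as [roll, pitch, yaw] about the fixed x, y, z axes, in that order (R = Rz(yaw) Ry(pitch) Rx(roll)).
In Python, from cell import move_to, movel, move_j, release, close, dwell, inverse_kinematics, get_obs, grab_frame, camera_info, IKError, close_job gives the robot as it stands. The module is installed in compiled form; this text tells all that it offers. Calls block until the motion is done:
- move_to(position, orientation): joint-space move of the TCP to a pose.
- movel(position, vel=0.15, frame=None, f_stop=None): straight line of the TCP; frame=None keeps the orientation; vel is the mean speed in m/s. With f_stop (N) it stops when the force on the tool has changed by that much, and returns True; else False.
- move_j(angles): joint-space move.
- release() and close(force=None): open the fingers fully, or close them until they stop; force is the grip in N (None keeps the last).
- dwell(seconds).
- inverse_kinematics(position, orientation): joint angles nearest the present ones, or None.
- get_obs(): the state.
- grab_frame(name): name is "scene" or "side" or "wrist"; returns (picture, depth): 480x640x3 uint8, blue, green, red; 480x640 float32, m along the optical axis (not along the pixel's ray), 0 where there is no reading.
- camera_info(name): a dict with "fov_y" (degrees; the focal length in pixels is half the picture's height over the tangent of half this angle, whatever the lens; pixels are square), "cx", "cy" (the principal point, pixels), "R" (3x3) and "t" (3): a world point X has camera coordinates R X + t. Camera axes: x right, y down, z forward; pixel columns grow to the right and rows downward; lengths in m; the calibration is good to about 2 mm. A picture is of the moment at which its call begins: read the wrist's pose just before it. camera_info takes no time and is no camera call; for the wrist camera it gives the pose at the moment of the call.
A pose or a line that the arm cannot do raises IKError and nothing moves.
- close_job(): hands the job in, once; it reports no verdict.
The state is a dict: "time_s": time; "qpos": joint angles; "dq": joint speeds; "tau": joint torques, N m; "ee_pos": TCP position; "tool_rot": TCP orientation; "wrist_force": force on the tool from outside, world axes, zero at the start; "moment": the same for the moment, N m; "width": opening from 0.0 (shut) to 1.0 (fully open).
Only numpy, scipy, OpenCV 4.12 (cv2) and the standard library are available. Lean on these libraries where they do the work, as an engineer would, in place of code of your own. Each camera call takes 0.05 s, during which the arm holds its last target. There are 200 camera calls.

TASK

The clamp bolt of the growth chamber's pump module has to be slackened with the ratchet that already sits on it. The ratchet is still set to tighten: gently push the small direction lever on its head fully across to its other stop until you feel the stop, then swing the handle to and fro between the two stop posts, without ramming them, until the bolt's pointer has turned at least a quarter turn counter-clockwise seen from above. Turn the bolt only by the ratchet, leave the lever on the loosening side, do not disturb the things standing around, and let go at the end.

Things in the scene. Friction and masses are not known exactly. Their poses are not given: they have to be found in the camera images.
- module: Blue pump module lying on the bench, fixed: a box 170 (x) by 230 (y) by 55 mm high with a black top panel. Origin: centre of its underside, on the bolt's axis; z up. The ratchet's handle points roughly along the module's -x, which faces the robot
- bolt_axis (a point): Point on the vertical bolt axis at the top face of the ratchet's head (about 105 mm above the bench). Bolt, ratchet and module share this axis. The steel head is a disc 44 mm in diameter, 18 mm thick
- bolt (a joint): Turn of the bolt, rad: 0 as found (tight, cannot go below 0), growing counter-clockwise seen from above as it loosens; runs freely to 4.5. Turning it takes about 0.9 N m; it stays where it is left. A round steel flange (60 mm across, 4 mm thick) under the ratchet's socket turns with it
- pointer (a point): Outer part of the flat pointer (36 mm long, 10 wide, 4 thick) on the bolt's flange, 55 mm from the bolt axis, 59 mm above the bench; it points away from the robot (module +x) when the bolt is tight
- ratchet (a joint): Swing of the ratchet about the bolt axis, rad: 0 with the handle along the module's -x, growing counter-clockwise seen from above (handle end towards module -y, the robot's right). Stop posts limit it to about -0.45 and 0.45. Drags with 0.12 N m, stays where left. Set to loosen, it turns the bolt when swung counter-clockwise and clicks back freely clockwise; 24 teeth, so up to 0.27 rad is lost per swing
- handle_grip (a point): Middle of the black handle grip, 155 mm from the bolt axis, 97 mm above the bench. The grip is a bar 95 mm long, 20 wide, 18 high (top 106 mm above the bench, open space below it); between grip and head runs a steel neck 18 wide, 14 high. x of this point runs along the bar from its end to the head
- lever_tab (a point): Centre of the upright thumb tab at the lever's tip, 34 mm from the pivot: 12 mm along the lever, 8 wide, 20 high, from 111 to 131 mm above the bench. It moves crosswise over the head. Its hard stops differ from ratchet to ratchet: the left one is met anywhere from 7 to 22 mm left of the ratchet's centre line, and the pawl takes hold only within about 1 mm of it: feel for the stop. The tab breaks above 15 N
- stop_left: Steel stop post, 12 mm in diameter, standing on the module from 55 to 111 mm above the bench, on the left of the neck (module +y), about 90 mm from the bolt axis; origin at the centre of its foot. Limits the clockwise swing
- stop_right: The same post on the right of the neck (module -y). Limits the counter-clockwise, loosening swing
- jar: Bystander: glass jar, 52 mm in diameter, 75 high, left of the module
- driver: Bystander: screwdriver lying right of the module
- pot: Bystander: white plastic cup, 66 mm across, 60 high, beyond the module
- lever: The direction lever on the ratchet's head: flat, 42 mm long, 10 wide, 4 thick. Origin: its upright pivot, on the neck 34 mm from the bolt axis, 107 mm above the bench; x runs from pivot to tab. Found to the right (seen from the handle looking at the head) = tightening; hard over to the left = loosening. It moves stiffly (3 to 7 N at the tab) and stays where it is left; a push on the tab hardly turns the ratchet

How it is judged (in metres and radians):
On the way, in this order (a step that is already met when the one before it is completed fails the run):
1. the lever has been pushed across to the loosening side while the bolt is still tight (y of lever_tab in the frame of handle_grip above 0.005 m and value of joint bolt below 0.1 rad), for 0.2 s.
2. the bolt has been turned a quarter turn counter-clockwise (value of joint bolt above 1.57 rad), for 0.2 s.
At the end, for the whole second after the job is handed in: The bolt has turned at least 1.57 rad (90 degrees) counter-clockwise and rests, the lever's tab is still on the loosening side (at least 5 mm left of the ratchet's centre line), and the gripper touches nothing (value of joint bolt above 1.57 rad and y of lever_tab in the frame of handle_grip above 0.005 m and velocity of joint bolt below 0.05 rad/s and contact force between the fingers and anything else below 0.5 N).
It fails at once if the lever is forced: more than 15 N on it (contact force between anything else and lever above 15 N).
It fails at once if the neck is rammed against a stop post with more than 35 N (contact force between any of stop_left, stop_right and anything else above 35 N).
It fails at once if the robot touches the bolt or its pointer with more than 3 N (contact force between any of the fingers, the arm and bolt above 3 N).
It fails at once if a bystander is moved more than 20 mm (distance of any of jar, driver, pot from where it was at the start of the episode above 0.02 m).
It also fails if it takes over 72 s, if anything falls off the work surface, if the arm or the gripper's body presses on something with over 40 N, if the wrist force passes 120 N, or if a joint passes its speed limit or range.

## Working session

There is one attempt and no reset: what is moved stays moved. The work goes in short steps, each a Python script; the robot and the scene stay as the last script left them, time stands still between calls to the robot, and variables do not carry over. Pictures are saved under pics/ and viewed, about 8 in all and at most 12, crops included, and the job is handed in when it is done.

```bash
mkdir -p pics
python3 - <<'E'
from cell import *
import cv2
for n in("scene","side"):
    p,d=grab_frame(n); cv2.imwrite(f"pics/{n}0.png",p); i=camera_info(n); print(n,i)
o=get_obs();print(o)
E
```

```text
scene {'fov_y': 42.131638088659855, 'cx': 323.8371901753503, 'cy': 239.80427072255193, 'R': array([[ 0.81594367,  0.57794965, -0.01449565],
       [ 0.42303659, -0.61395325, -0.66640937],
       [-0.39405071,  0.53762031, -0.74544512]]), 't': array([-0.53430363, -0.17093593,  1.35201839])}
side {'fov_y': 51.406287230322214, 'cx': 327.7758844856254, 'cy': 246.80445163669776, 'R': array([[ 0.99372683, -0.11143234, -0.00947774],
       [-0.07935012, -0.64282345, -0.76189341],
       [ 0.07880705,  0.75786598, -0.64763308]]), 't': array([-0.5819816 ,  0.12958418,  0.77459383])}
{'time_s': 0.1, 'qpos': array([ 5.99247892e+01,  5.03887882e+00,  7.86179012e+01, -8.36227718e-04,
        9.64637480e+01, -5.90674409e+00]), 'dq': array([ 0.00759116, -0.00279228, -0.19446219,  0.0127477 , -0.06469155,
       -0.02003678]), 'tau': array([ 2.95293510e-03, -3.53013396e+01, -3.14219964e+01, -1.81597356e-04,
        7.86497985e-03,  6.61845661e-06]), 'ee_pos': array([0.22513557, 0.50170573, 0.40360152]), 'tool_rot': array([-89.98842319,   0.11997357,  65.83145214]), 'wrist_force': array([ 0.45708089, -0.69692621,  0.2679846 ]), 'moment': array([-0.03818591, -0.01369799,  0.00686761]), 'width': 1.0034380044236295}
```

View pics/scene0.png

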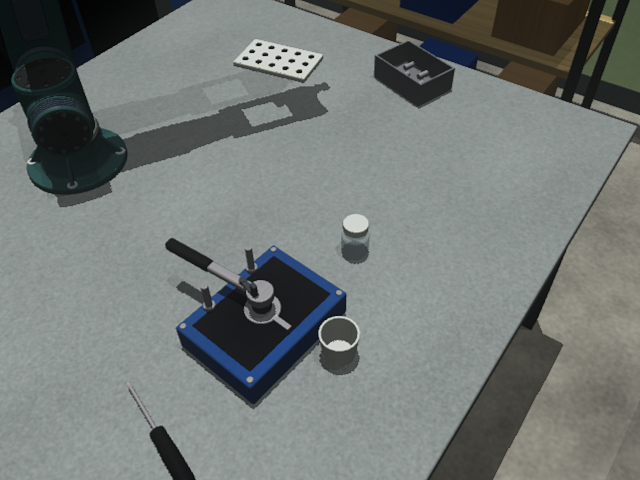

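View pics/side0.png

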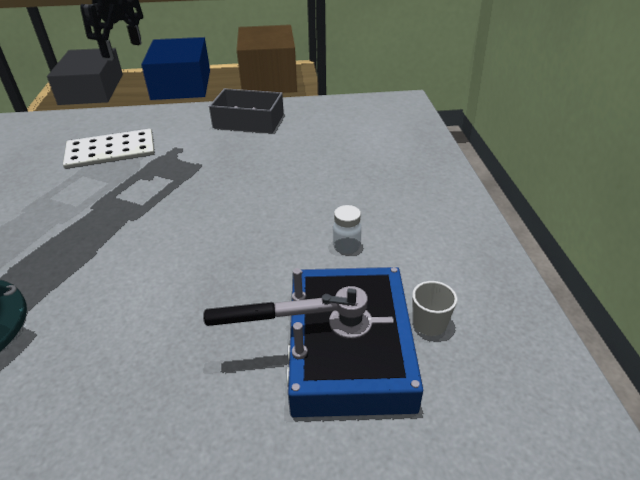

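```bash
cat > h.py <<'E'
from cell import *
import numpy as np, cv2
def cloud(n):
    i=camera_info(n); p,d=grab_frame(n)
    f=240/np.tan(np.radians(i["fov_y"]/2)); v,u=np.mgrid[:480,:640]
    c=np.stack([(u-i["cx"])/f*d,(v-i["cy"])/f*d,d],-1)
    X=(c-i["t"])@i["R"]; X[d==0]=np.nan
    return p,X
def ray(n,uv,z,i=None):
    i=i or camera_info(n); f=240/np.tan(np.radians(i["fov_y"]/2))
    C=-i["R"].T@i["t"]; r=i["R"].T@np.array([(uv[0]-i["cx"])/f,(uv[1]-i["cy"])/f,1])
    return C+r*(z-C[2])/r[2]
E
python3 - <<'E'
from h import *
for n in("scene","side"):
    p,X=cloud(n); b,g,r=[p[...,k].astype(int) for k in range(3)]; z=X[...,2]
    m=(b>r+40)&(b>g+30)&(abs(z-.055)<.01)&(X[...,0]<1)
    print(n,"module",cv2.minAreaRect(X[m][:,:2].astype(np.float32)),np.median(z[m]))
    m=(p.max(-1)<60)&(z>.085)&(z<.115)&(X[...,0]<.75)&(X[...,0]>.2)&(abs(X[...,1])<.4)
    q=X[m]; print("grip",len(q),cv2.minAreaRect(q[:,:2].astype(np.float32)),np.median(q,0))
print("head",ray("scene",(260,287),.105),ray("side",(351,295),.105),"tab",ray("scene",(252,285),.131),ray("side",(351,291),.131))
for nm,s in dict(postL=((250,250),(297,273)),postR=((206,290),(298,326))).items(): print(nm,ray("scene",s[0],.111),ray("side",s[1],.111))
i=camera_info("wrist");o=get_obs();print(-i["R"].T@i["t"]-o["ee_pos"],i["R"],i["fov_y"])
E
```

```text
scene module ((0.6071022152900696, -0.10484950244426727), (0.22929249703884125, 0.1695592850446701), 84.82427215576172) 0.05502047956968992
grip 984 ((0.5207511186599731, -0.10725974291563034), (0.20773355662822723, 0.10090923309326172), 19.910783767700195) [ 0.48972634 -0.1145988   0.10334236]
side module ((0.6061527729034424, -0.10641848295927048), (0.23007456958293915, 0.16891425848007202), 85.05628967285156) 0.056528566978324396
grip 1741 ((0.5163843631744385, -0.11070874333381653), (0.2042660415172577, 0.09796629101037979), 20.40072250366211) [ 0.48138083 -0.11699899  0.10382004]
head [ 0.60286006 -0.09831427  0.105     ] [ 0.60727016 -0.09988584  0.105     ] tab [ 0.60491755 -0.11644004  0.131     ] [ 0.60409724 -0.1176291   0.131     ]
postL [ 0.54403222 -0.05142277  0.111     ] [ 0.53693793 -0.05381042  0.111     ]
postR [ 0.5404412  -0.15424249  0.111     ] [ 0.53189197 -0.15128663  0.111     ]
[-0.06227425  0.02770394 -0.03023682] [[ 0.40939542  0.91235511 -0.00188562]
 [ 0.88013233 -0.39439017  0.26424131]
 [ 0.24033824 -0.10983877 -0.96445476]] 69.31286729504063
```

Run:
```python
from h import *
close(20)
move_to([.62,-.105,.40],[-90,0,85])
p,X=cloud("wrist"); cv2.imwrite("pics/w1.png",p); np.save("X1.npy",X); o=get_obs();print(o["ee_pos"],o["tool_rot"],o["time_s"],o["width"])
z=X[...,2]; m=(z>.115)&(z<.14)&(X[...,0]<.66)&(X[...,0]>.55)&(abs(X[...,1]+.11)<.04)
q=X[m];print("tab",len(q),q.min(0),q.max(0),np.median(q,0),cv2.minAreaRect(q[q[:,2]>.127][:,:2].astype(np.float32)))
m=(z>.09)&(z<.112)&(X[...,0]<.5)&(p.max(-1)<70);print("grip",cv2.minAreaRect(X[m][:,:2].astype(np.float32)),np.median(z[m]))
```

```text
[ 0.62006837 -0.10402172  0.40011579] [-9.00067160e+01 -1.48179901e-02  8.50804010e+01] 3.5833 0.0030330055027598837
tab 218 [ 0.59674677 -0.12067383  0.11573641] [ 0.60908371 -0.11079212  0.13232463] [ 0.60171625 -0.11521567  0.13032537] ((0.6031545996665955, -0.11570675671100616), (0.007944820448756218, 0.012089548632502556), 73.51302337646484)
grip ((0.4763316214084625, -0.10852963477373123), (0.04747099056839943, 0.01969391293823719), 1.599897861480713) 0.10616458828743058
```

View pics/w1.png

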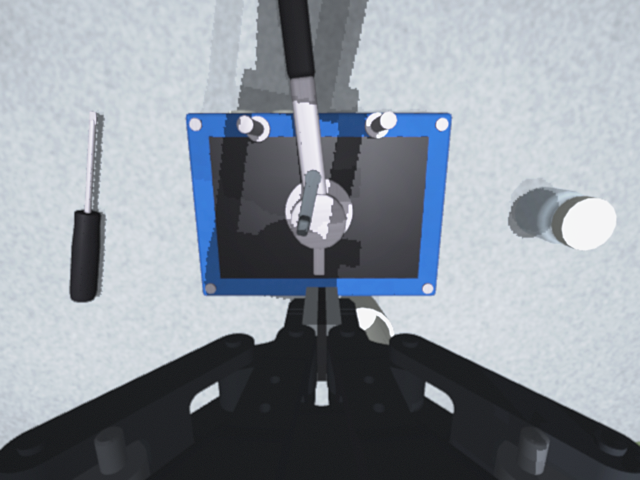

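Run:
```python
from h import *
X=np.load("X1.npy"); q=X[285:330,295:345].reshape(-1,3); q=q[q[:,2]>.16]; print("tip",q[:,2].min(),np.percentile(q[:,2],[2,10]),q[:,0].min(),q[:,1].min(),q[:,1].max())
c=np.array([.6066,-.1056]); a=np.radians(1.5); ex=np.array([np.cos(a),np.sin(a)]); ey=np.array([-ex[1],ex[0]])
P=lambda x,y,z:[*(c+x*ex+y*ey),z]
print(P(.002,-.05,.3))
ori=[-90,0,91.5]
move_to(P(.002,-.052,.33),ori)
o=get_obs();print(o["time_s"],o["ee_pos"],o["tool_rot"],o["wrist_force"])
p,X=cloud("wrist"); cv2.imwrite("pics/w2.png",p); np.save("X2.npy",X)
```

```text
tip 0.2302032713994027 [0.23237903 0.23626957] 0.6041008333938784 -0.11414720821969562 -0.09354586394470092
[np.float64(0.6099081620653447), np.float64(-0.15553051235216211), 0.3]
4.025 [ 0.60986519 -0.15726357  0.32912235] [-89.8991205   -0.09449248  91.45014263] [-0.61731113  0.21261229  0.51623829]
```

View pics/w2.png

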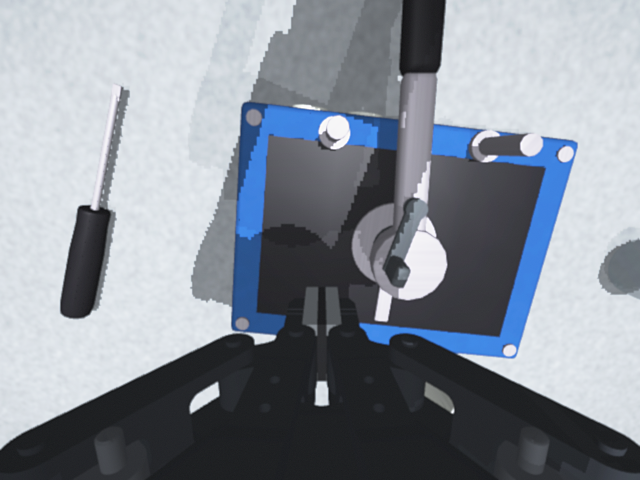

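```bash
cat >> h.py <<'E'
c=np.array([.6066,-.1056]); a=np.radians(1.5); ex=np.array([np.cos(a),np.sin(a)]); ey=np.array([-ex[1],ex[0]])
P=lambda x,y,z:[*(c+x*ex+y*ey),z]
E
python3 - <<'E'
from h import *
movel(P(.002,-.05,.290),.08); dwell(.2)
f0=get_obs()["wrist_force"][:2]@ey
print("touch",movel(P(.002,-.01,.290),.03,f_stop=2.0)); o=get_obs()
y=(o["ee_pos"][:2]-c)@ey; print("y",y,o["time_s"],o["wrist_force"][:2]@ey-f0,f0)
for k in range(8):
    y+=.001; movel(P(.002,y,.290),.01); o=get_obs()
    F=o["wrist_force"][:2]@ey-f0
    print(round(y,4),round((o["ee_pos"][:2]-c)@ey,4),round(F,2),round(o["time_s"],2))
    if F<-10: break
E
```

```text
touch True
y -0.028060951000204004 5.7167 -0.26272259299748735 0.2637248275319117
-0.0271 -0.0276 -3.26 6.08
-0.0261 -0.0263 -3.21 6.33
-0.0251 -0.025 -3.47 6.58
-0.0241 -0.0239 -3.24 6.83
-0.0231 -0.0229 -3.92 7.08
-0.0221 -0.022 -3.13 7.33
-0.0211 -0.021 -3.88 7.58
-0.0201 -0.02 -2.69 7.83
```

Run:
```python
from h import *
f0=.26; y=-.0201
for k in range(45):
    y+=.0008; movel(P(.002,y,.290),.01); o=get_obs()
    F=o["wrist_force"][:2]@ey-f0
    print(round(y,4),round((o["ee_pos"][:2]-c)@ey,4),round(F,2),round(o["time_s"],2))
    if F<-7: break
```

```text
-0.0193 -0.0192 -2.94 8.07
-0.0185 -0.0184 -3.51 8.32
-0.0177 -0.0176 -3.11 8.57
-0.0169 -0.0169 -4.06 8.82
-0.0161 -0.0161 -2.64 9.07
-0.0153 -0.0153 -3.47 9.32
-0.0145 -0.0144 -4.51 9.57
-0.0137 -0.0136 -2.22 9.82
-0.0129 -0.0128 -3.65 10.07
-0.0121 -0.012 -3.39 10.32
-0.0113 -0.0112 -4.43 10.57
-0.0105 -0.0104 -4.49 10.82
-0.0097 -0.0096 -3.85 11.07
-0.0089 -0.0088 -3.22 11.32
-0.0081 -0.008 -3.32 11.57
-0.0073 -0.0072 -3.85 11.82
-0.0065 -0.0065 -3.65 12.07
-0.0057 -0.0057 -4.9 12.32
-0.0049 -0.0049 -3.64 12.57
-0.0041 -0.004 -4.48 12.82
-0.0033 -0.0032 -3.11 13.07
-0.0025 -0.0024 -3.85 13.32
-0.0017 -0.0016 -3.66 13.57
-0.0009 -0.0008 -3.24 13.82
-0.0001 -0.0 -5.18 14.07
0.0007 0.0007 -4.24 14.32
0.0015 0.0015 -4.07 14.57
0.0023 0.0021 -5.19 14.82
0.0031 0.0025 -7.93 15.07
```

Run:
```python
from h import *
f0=.26; y=.0031
for k in range(5):
    dwell(.1);o=get_obs(); F=np.mean([get_obs()["wrist_force"][:2]@ey-f0 for _ in range(1)])
    print(round(y,4),round((o["ee_pos"][:2]-c)@ey,4),round(F,2),round(o["time_s"],2))
    if F<-9: break
    y+=.0003; movel(P(.002,y,.290),.01)
movel(P(.002,-.02,.290),.08); movel(P(.002,-.02,.40),.15)
p,X=cloud("wrist"); cv2.imwrite("pics/w3.png",p); z=X[...,2]
m=(z>.115)&(z<.14)&(X[...,0]<.64)&(X[...,0]>.55)&(abs(X[...,1]+.10)<.04)
r=cv2.minAreaRect(X[m&(z>.127)][:,:2].astype(np.float32)); print("tab",r,(np.array(r[0])-c)@ey)
m=(z>.09)&(z<.112)&(X[...,0]<.5)&(p.max(-1)<70)&(abs(X[...,1]+.1)<.05);print("grip",cv2.minAreaRect(X[m][:,:2].astype(np.float32)),get_obs()["time_s"])
```

```text
0.0031 0.0024 -6.88 15.18
0.0034 0.0026 -6.71 15.53
0.0037 0.0027 -7.45 15.88
0.004 0.0028 -8.37 16.23
0.0043 0.003 -8.71 16.57
tab ((0.5986653566360474, -0.08681898564100266), (0.012281138449907303, 0.007845031097531319), 34.07917404174805) 0.018982283323622413
grip ((0.47024762630462646, -0.10860228538513184), (0.059625159949064255, 0.019832570105791092), 1.7127349376678467) 18.2167
```

View pics/w3.png

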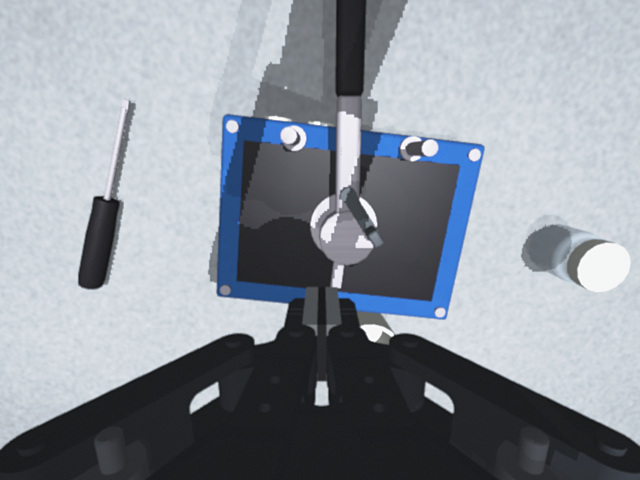

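```bash
cat >> h.py <<'E'
Y0=-5.1
def hp(s,z=.252,r=.155):
    t=np.radians(Y0)+s; return [c[0]-r*np.cos(t),c[1]-r*np.sin(t),z],[-90,0,90+np.degrees(t)]
def swing(s0,s1,vel=.08,n=8,fs=15):
    for s in np.linspace(s0,s1,n+1)[1:]:
        p,o=hp(s); st=movel(p,vel,frame=o,f_stop=fs); ob=get_obs()
        t=np.radians(Y0)+s; F=ob["wrist_force"]
        q=ob["ee_pos"][:2]-c; sa=np.arctan2(-q[1],-q[0])-np.radians(Y0)
        print(round(s,3),"at",round(sa,3),"tan",round(F[0]*np.sin(t)-F[1]*np.cos(t),1),"rad",round(-F[0]*np.cos(t)-F[1]*np.sin(t),1),"z",round(F[2],1),round(ob["time_s"],2),st)
        if st: break
    return sa
E
python3 - <<'E'
from h import *
release()
p,o=hp(.117,.33); move_to(p,o); p,o=hp(.117); print(movel(p,.1,f_stop=6)); close(30)
o=get_obs();print(o["width"],o["wrist_force"],o["ee_pos"],o["time_s"])
s=swing(.117,-.38,n=6)
E
```

```text
False
0.22358225777605537 [ 0.03033882 -0.09432296  1.49473571] [ 0.45168163 -0.10991938  0.25227535] 21.2667
0.034 at 0.034 tan 0.3 rad 1.2 z 3.1 21.57 False
-0.049 at -0.047 tan 0.0 rad 2.5 z 3.7 21.88 False
-0.132 at -0.13 tan 0.2 rad 2.2 z 4.9 22.19 False
-0.214 at -0.213 tan -0.9 rad 3.0 z 5.8 22.5 False
-0.297 at -0.295 tan 0.3 rad 3.1 z 5.8 22.81 False
-0.38 at -0.378 tan 0.1 rad 3.7 z 6.4 23.12 False
```

Smooth. Now loosening swings.

Run:
```python
from h import *
s=swing(-.38,-.41,n=1); s=swing(-.41,.41); print(); s=swing(.41 if s>.35 else s,-.41,n=6)
p,X=cloud("wrist"); cv2.imwrite("pics/w4.png",p)
```

```text
-0.41 at -0.406 tan 1.5 rad 3.3 z 6.0 23.37 False
-0.308 at -0.304 tan -1.1 rad 2.3 z 5.9 23.72 False
-0.205 at -0.201 tan -0.9 rad 2.8 z 5.6 24.07 False
-0.102 at -0.099 tan -1.1 rad 2.1 z 5.4 24.42 False
0.0 at 0.004 tan -2.4 rad 2.1 z 4.6 24.77 False
0.102 at 0.105 tan -2.5 rad 1.4 z 5.4 25.12 False
0.205 at 0.207 tan -3.3 rad 1.9 z 6.4 25.47 False
0.307 at 0.309 tan -3.1 rad 0.6 z 5.4 25.82 False
0.41 at 0.411 tan -2.7 rad 0.4 z 6.3 26.17 False

0.273 at 0.274 tan -1.4 rad 0.7 z 5.5 26.58 False
0.137 at 0.137 tan -0.6 rad 1.7 z 5.2 27.0 False
0.0 at 0.001 tan -1.2 rad 2.3 z 6.2 27.42 False
-0.137 at -0.136 tan -0.9 rad 1.8 z 5.7 27.83 False
-0.273 at -0.273 tan -0.5 rad 2.9 z 6.0 28.25 False
-0.41 at -0.41 tan -0.1 rad 2.8 z 7.0 28.67 False
```

View pics/w4.png

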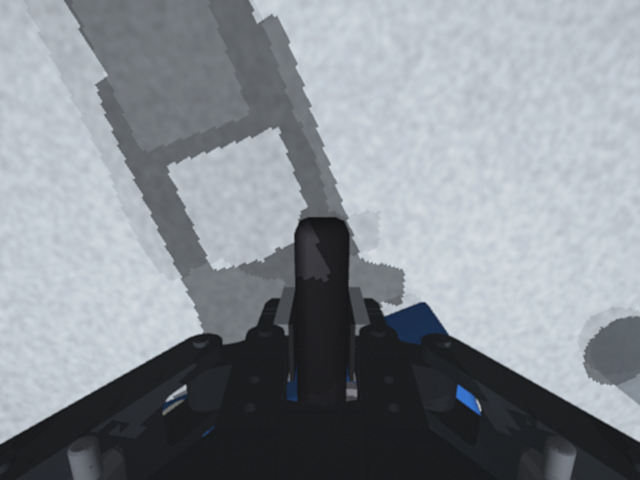

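Run:
```python
from h import *
p,X=cloud("side"); cv2.imwrite("pics/s5.png",cv2.resize(p[230:430,270:470],None,fx=3,fy=3))
p,X=cloud("scene"); cv2.imwrite("pics/c5.png",cv2.resize(p[210:410,150:370],None,fx=2.7,fy=2.7))
```

```text
(no output)
```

View pics/s5.png

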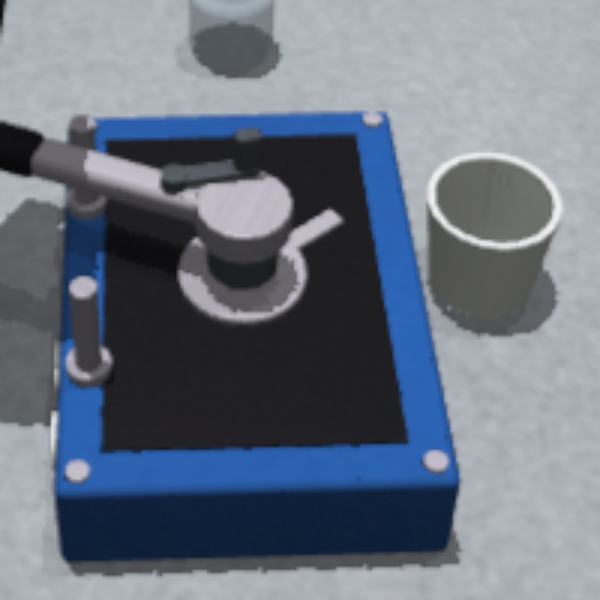

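Run:
```python
from h import *
import io,contextlib
def q(*k):
    b=io.StringIO()
    with contextlib.redirect_stdout(b): s=swing(*k)
    print(b.getvalue().splitlines()[-1]); return s
for k in range(3):
    s=q(-.41,.41); 
    if k<2: s=q(s,-.41,.1,5)
p,X=cloud("side"); cv2.imwrite("pics/s6.png",cv2.resize(p[230:430,270:470],None,fx=3,fy=3))
ex5=X; z=X[...,2]; w=X[...,:2]-c; r=np.hypot(w[...,0],w[...,1])
m=(z>.057)&(z<.066)&(r>.038)&(r<.072)&(p.min(-1)>90); t=w[m].mean(0); print(m.sum(),"pointer",np.degrees(np.arctan2(t[1],t[0]))-Y0)
```

```text
0.41 at 0.412 tan -1.7 rad 0.3 z 6.8 31.62 False
-0.41 at -0.409 tan 0.1 rad 2.6 z 6.0 33.65 False
0.41 at 0.413 tan -2.3 rad -0.1 z 6.5 36.45 False
-0.41 at -0.409 tan -0.2 rad 3.1 z 7.8 38.48 False
0.41 at 0.414 tan -3.6 rad 0.2 z 6.1 41.28 False
33 pointer 122.84292568279172
```

View pics/s6.png

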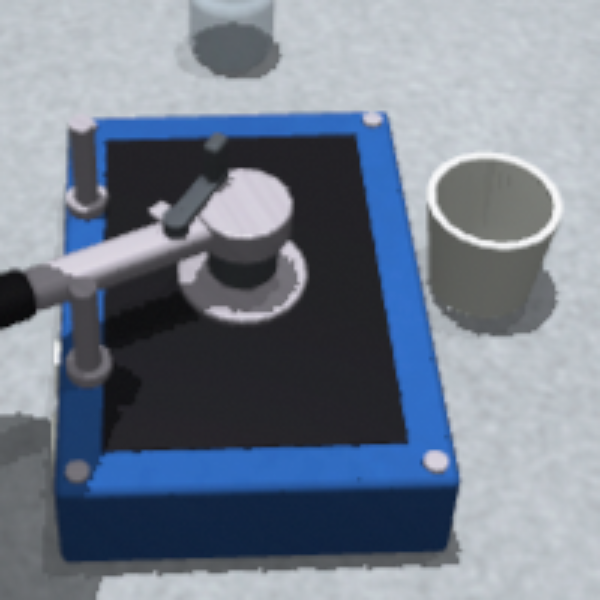

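Run:
```python
from h import *
swing(.41,.37,n=1); release(); dwell(.2)
p,o=hp(.37,.40); movel(p,.1); dwell(.3)
p,X=cloud("side"); z=X[...,2]; cv2.imwrite("pics/s7.png",p)
o=get_obs(); print(o["width"],o["wrist_force"],o["ee_pos"],o["time_s"])
w=X[...,:2]-c
m=(z>.122)&(z<.135)&(np.hypot(w[...,0],w[...,1])<.05); g=w[m].mean(0); t=np.radians(Y0)+.37
print("tab",m.sum(),-g[0]*np.sin(t)+g[1]*np.cos(t))
```

```text
0.37 at 0.373 tan -1.9 rad -0.3 z 5.2 41.58 False
1.0018103004779284 [-0.55687166 -0.27889595  0.04600062] [ 0.45766411 -0.14859435  0.39984877] 44.4167
tab 72 0.01622224391787285
```

View pics/s7.png

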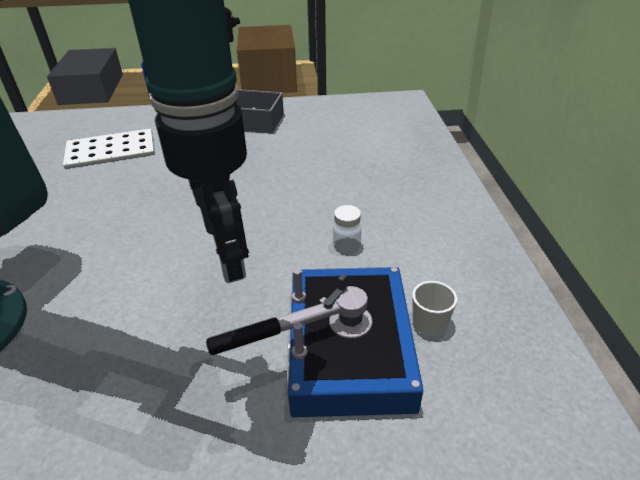

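The gripper is clear, the jar and cup stand where they were, and the lever is on the left.

```bash
python3 -c "
from cell import *
close_job()"
```

```text
the job is handed in; nothing more can be done
```

The bolt is loosened past the required quarter turn, and I handed the job in at about 44 s of the 72 s allowed. The interface reports no verdict, so this rests on my own checks.

- **Lever:** I pushed it left with the closed fingertips in steps of about 1 mm. It slid at 3–5 N and met its stop at a peak of about 9 N (limit 15 N), with the tab about 19 mm left of the centre line.
- **Swings:** I gripped the handle and made four loosening swings of about ±0.41 rad. No force stop tripped, and the tangential force at the handle was at most about 4 N.
- **Bolt:** The last close-up shows the pointer well past 90°. A coarse depth estimate put it at about 123°, from only 33 pixels with the pointer partly hidden. That close-up was before I let go, and I did not measure the pointer again afterwards.
- **End state:** The gripper is open and raised clear, with wrist force about 0.6 N, which is noise level. The tab is still about 16 mm left of the centre line.
- **Things around:** The jar and cup look unmoved in the last picture. The screwdriver was outside that view, but the arm stayed away from it.

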